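# Line up the hardware jars by height on the row board

### The job

Line the four lidded glass jars up by height on the black pads of the plywood board: the tallest at the back on the pad beside the steel end stop, then the next tallest, down to the shortest on the pad farthest from the stop. Load them in that order, tallest first, setting each jar upright on the middle of its pad and letting go before you take the next; set them down rather than drop them, and never tip one over. Leave the yellow scraper and the flattened red can where they lie.

Things in the scene. Friction and masses are not known exactly. Their poses are not given: they have to be found in the camera images.
- jar_tallest: Loose straight-sided round glass jar, closed by a flush aluminium lid (top 13 mm, 1 mm smaller in radius), half filled with dark hardware: the tallest of the four, 142 mm high, 62 mm in diameter. Stands upright on the bench at the start. Origin: centre of its underside; z up along its axis. Weighs 0.4-0.65 kg.
- jar_second: Loose straight-sided round glass jar, closed by a flush aluminium lid (top 13 mm, 1 mm smaller in radius), half filled with dark hardware: the second tallest of the four, 116 mm high, 56 mm in diameter. Stands upright on the bench at the start. Origin: centre of its underside; z up along its axis. Weighs 0.3-0.5 kg.
- jar_third: Loose straight-sided round glass jar, closed by a flush aluminium lid (top 13 mm, 1 mm smaller in radius), half filled with dark hardware: the third tallest of the four, 92 mm high, 50 mm in diameter. Stands upright on the bench at the start. Origin: centre of its underside; z up along its axis. Weighs 0.2-0.35 kg.
- jar_shortest: Loose straight-sided round glass jar, closed by a flush aluminium lid (top 13 mm, 1 mm smaller in radius), half filled with dark hardware: the shortest of the four, 70 mm high, 44 mm in diameter. Stands upright on the bench at the start. Origin: centre of its underside; z up along its axis. Weighs 0.12-0.2 kg.
- pad1: Fixed black rubber disc, 68 mm across, 3 mm thick, one of four alike in a row (centres 76 to 100 mm apart) on a fixed plywood board 380 x 100 x 12 mm: the one at the far end, right beside the steel end stop. Origin: centre of its underside, on the board's top; its top is 15 mm above the bench. The stop is an upright plate across the board's end, 50 mm high above the bench, about 50 mm from this centre.
- pad2: Fixed black rubber disc, 68 mm across, 3 mm thick, one of four alike in a row (centres 76 to 100 mm apart) on a fixed plywood board 380 x 100 x 12 mm: the one second from the stop. Origin: centre of its underside, on the board's top; its top is 15 mm above the bench.
- pad3: Fixed black rubber disc, 68 mm across, 3 mm thick, one of four alike in a row (centres 76 to 100 mm apart) on a fixed plywood board 380 x 100 x 12 mm: the one third from the stop. Origin: centre of its underside, on the board's top; its top is 15 mm above the bench.
- pad4: Fixed black rubber disc, 68 mm across, 3 mm thick, one of four alike in a row (centres 76 to 100 mm apart) on a fixed plywood board 380 x 100 x 12 mm: the one at the end away from the stop. Origin: centre of its underside, on the board's top; its top is 15 mm above the bench.
- scraper: Bystander, to be left alone: yellow plastic scraper with a steel blade, 175 mm long, 75 mm wide, 16 mm high, lying on the bench outside the jars, on the robot's left. Origin: under its middle.
- crushed_can: Bystander, to be left alone: flattened red drinks can, about 72 mm across and 22 mm high, lying on the bench outside the jars, on the robot's right. Origin: under its middle.

How it is judged:
By the outcome, as a careful person would: the job done as asked, in the order asked, and still so for the second after the job is handed in, with the robot touching nothing.
It also fails if it takes over 128 s, if anything falls off the work surface, if the arm or the gripper's body presses on something with over 40 N, if the wrist force passes 120 N, or if a joint passes its speed limit or range.

### The arm

A 7-joint arm with a two-finger parallel gripper is mounted at the origin on the work surface. World frame = base frame: x ahead of the robot, y to its left, z up, the work surface at z = 0. Lengths are in m, angles in rad, forces in N, time in s.
With the tool pointing down it reaches from about 0.425 to 1.025 m from the base axis. Payload 3.6 kg.
Tool frame: the origin (TCP) lies at the very end of the fingers, on their centre line; the grasp point (between the pads) lies 19 mm behind it; z points along the fingers, y is the line along which they close (so a half turn about z gives the same grasp; the last joint's range is limited). The gripper opens to 85 mm and grips with 20 to 120 N. Pads are 22 mm wide; open, the fingers measure 114 mm over their backs; the gripper's body (76 mm by 85 mm) begins 54 mm behind the grasp point. The pads swing forward as they close: fully open they stand 13 mm farther back than shut.
Start: joints at [-1.411, 0.591, 0.048, 1.609, -0.033, 0.943, -0.034], TCP at [0.181, 0.702, 0.231] pointing down, gripper open.
Joint ranges: [-2.69, 2.69], [-0.47, 2.24], [-1.27, 1.36], [0.19, 2.51], [-1.53, 4.68], [0.08, 2.07], [-3.09, 3.09]. Speed limits (rad/s): [2.57, 2.57, 3.14, 3.14, 3.14, 3.14, 3.14].

### API

Orientations are given as a unit quaternion [w, x, y, z].
In Python, from rig import read_state, camera, job_done gives the robot as it stands.
- The arm moves only by the tool servo_tool, never from a script. Its argument "series" is one flat list of numbers, 7 for each row, row after row: the shift along the tool's x, y, z in mm, then the turn, a rotation vector about the tool's x, y, z in rad, then the closure, from -1 (fully open) to 1 (shut), so that 0 is half open. In form: [tx, ty, tz, ax, ay, az, jaw, tx, ty, tz, ax, ay, az, jaw, ...]. A call has 1 to 12 rows; each row is the pose to reach, as a shift and turn from the pose commanded when the call began, along the tool's axes at that moment; what a row does not reach only later rows make up. A row lasts 1/8 s, in which the tool goes at most 62.5 mm and 10.7 degrees, less where a joint would pass 70% of its speed; a pose out of reach is approached as far as the arm can. A call with a gripper value outside its range is refused whole. The fingers move at their own pace and stop on an object; "newtons" is the grip in N (left out, the last holds). Time passes only in rows, so rows that repeat a pose let the fingers close. It gives the time, the measured TCP pose, the force, the opening and the grip force at its end, in the units of the state.
- read_state(): the state, without advancing time (a new reading comes with each control period).
- camera(name): name is "side" or "top"; returns a dict with "pixels" (400x640x3 uint8, red, green, blue), "range_z" (400x640 float32, m along the optical axis (not along the pixel's ray), 0 where there is no reading), "K" (3x3 intrinsics, pixels), "R" (3x3) and "t" (3): a world point X has camera coordinates R X + t. Camera axes: x right, y down, z forward; pixel columns grow to the right and rows downward; lengths in m; the calibration is good to about 2 mm. A picture is of the moment at which its call begins.
- job_done(): hands the job in; it is judged then, once.
The state is a dict: "time": time; "joint_positions": joint angles; "dq": joint speeds; "joint_efforts": joint torques, N m; "ee_pos": TCP position; "tool_rot": TCP orientation; "wrist_force": force on the tool from outside, world axes, zero at the start; "wrist_torque": the same for the moment, N m; "finger_gap": finger opening in m; "grasp_force": force on a finger pad.
Only numpy, scipy, OpenCV 4.12 (cv2) and the standard library are available. Lean on these libraries where they do the work, as an engineer would, in place of code of your own. Each camera call takes 0.05 s, during which the arm holds its last target. There are 200 camera calls.

## Working session

There is one attempt and no reset: what is moved stays moved. The work goes in short steps, Python scripts to look and compute and a tool call to move; the robot and the scene stay as the last step left them, time stands still between calls to the robot, and variables do not carry over. Pictures are saved under pics/ and viewed, at most 14 in all, crops included, and the job is handed in when it is done.

Besides the shell and the picture viewer there is one more tool, called after "Request:" by a JSON object that holds its "op" and its "data". servo_tool: Moves the arm, as the interface text tells. Its arguments: {"type":"object","properties":{"series":{"type":"array"},"newtons":{"type":"number"}},"required":["series"]}

```bash
mkdir -p pics; ls
python3 - <<'E'
from rig import *
import cv2,numpy as np
s=read_state();print({k:np.round(v,3) for k,v in s.items()})
for n in("side","top"):
    c=camera(n);cv2.imwrite(f"pics/{n}0.png",c["pixels"][:,:,::-1]);np.savez(f"{n}0.npz",**c)
    print(n,c["K"],c["R"],c["t"],-c["R"].T@c["t"])
E
```

```text
pics
{'time': np.float64(0.0), 'joint_positions': array([-1.411,  0.592,  0.048,  1.61 , -0.033,  0.943, -0.034]), 'dq': array([ 0.001,  0.   ,  0.   ,  0.001, -0.   ,  0.   , -0.002]), 'joint_efforts': array([ 1.0000e-03, -5.4869e+01,  1.5460e+00, -1.9812e+01,  9.0000e-03,
        9.0000e-03,  0.0000e+00]), 'ee_pos': array([0.181, 0.701, 0.23 ]), 'tool_rot': array([-0.   ,  0.126,  0.992, -0.001]), 'wrist_force': array([-0.135,  0.203, -0.069]), 'wrist_torque': array([0.011, 0.045, 0.006]), 'grasp_force': np.float64(0.0), 'finger_gap': np.float64(0.085)}
side [[392.46808773   0.         316.21272863]
 [  0.         392.46808773 206.39055625]
 [  0.           0.           1.        ]] [[ 0.85140988 -0.52437188  0.01163374]
 [-0.30845526 -0.51852444 -0.79748841]
 [ 0.42421288  0.67540102 -0.6032221 ]] [-0.49556394  0.21137584  0.90967639] [ 0.10123159 -0.76465262  0.72307194]
top [[440.98916944   0.         320.7327543 ]
 [  0.         440.98916944 197.45426092]
 [  0.           0.           1.        ]] [[-0.00227669 -0.99995558  0.0091462 ]
 [-0.99616513  0.00146791 -0.08748076]
 [ 0.08746345 -0.00931029 -0.99612422]] [-0.01197334  0.56820585  1.3627612 ] [ 4.46807804e-01 -1.19177157e-04  1.40729603e+00]
```

View pics/side0.png

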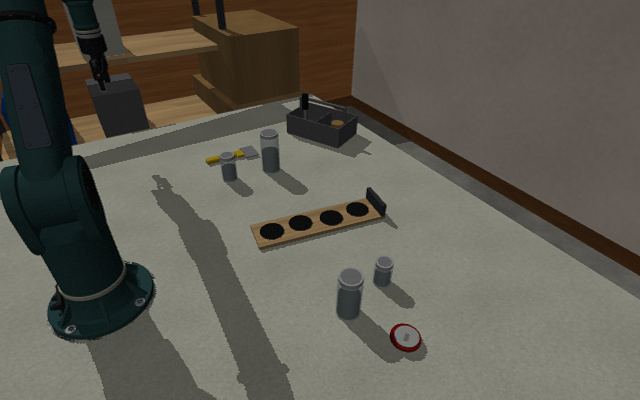

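View pics/top0.png

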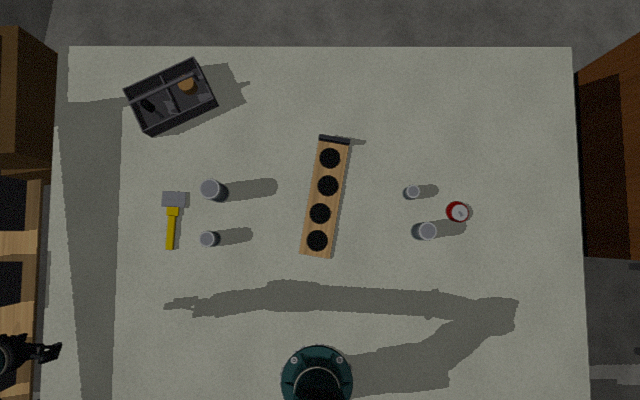

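The side view shows the pads at about (272,231), (301,223), (331,217) and (357,209), with the stop at (375,200). The jars are at (229,166), (270,150), (349,292) and (384,271). In the top view the pads run from (330,158) to (317,240), and the jars are at (210,189), (209,239), (425,231) and (412,191). Next I'll zoom in on the jars.

Run:
```python
import cv2,numpy as np
def crop(n,u,v,h=32):
    p=np.load(n+"0.npz")["pixels"][:,:,::-1];return cv2.resize(p[v-h:v+h,u-h:u+h],(200,200),interpolation=cv2.INTER_NEAREST)
T=[(210,189),(209,239),(425,231),(412,191)];S=[(270,150),(229,166),(349,292),(384,271)]
cv2.imwrite("pics/z.png",np.vstack([np.hstack([crop("top",*a) for a in T]),np.hstack([crop("side",*a) for a in S])]))
d=np.load("top0.npz")
for u,v in T: print(np.round(d["range_z"][v-12:v+13:3,u-15:u+16:3],3))
```

```text
[[1.413 1.407 1.41  1.417 1.414 1.416 1.42  1.421 1.418 1.415 1.418]
 [0.    1.415 1.416 1.27  1.274 1.277 1.269 0.    1.415 1.417 1.413]
 [1.415 1.413 1.272 1.266 1.27  1.271 1.267 1.272 1.291 1.418 1.42 ]
 [1.408 1.409 1.269 1.264 1.273 1.272 1.269 1.273 1.273 1.315 1.38 ]
 [1.411 1.411 1.272 1.268 1.268 1.271 1.264 1.267 1.274 1.307 1.352]
 [1.411 1.406 1.273 1.273 1.268 1.27  1.265 1.269 1.28  1.306 1.352]
 [1.406 1.411 1.269 1.269 1.27  1.265 1.271 1.264 1.289 1.321 1.362]
 [1.409 1.411 1.411 1.409 1.269 1.27  1.277 1.292 1.318 1.345 1.382]
 [1.404 1.406 1.401 1.408 1.409 1.404 1.357 1.351 1.357 1.386 1.407]]
[[1.401 1.404 1.405 1.404 1.397 1.4   1.404 1.403 1.398 1.401 1.401]
 [1.4   1.397 1.401 1.399 1.403 1.404 1.401 1.399 1.396 1.402 1.402]
 [1.399 1.397 1.401 1.308 1.308 1.305 1.31  1.346 1.39  1.404 1.397]
 [1.395 1.399 1.305 1.304 1.307 1.312 1.309 1.318 1.359 1.404 1.398]
 [1.395 1.401 1.303 1.304 1.305 1.308 1.304 1.32  1.354 1.401 1.395]
 [1.394 1.4   1.305 1.306 1.307 1.302 1.306 1.325 1.369 1.394 1.396]
 [1.393 1.393 1.398 1.306 1.308 1.306 1.322 1.357 1.404 1.399 1.
[... 687 characters left out ...]
3 1.399]
 [1.399 1.403 1.399 1.401 1.404 1.402 1.401 1.402 1.411 1.401 1.404]]
[[1.42  1.416 1.422 1.418 1.425 1.42  1.419 1.423 1.423 1.416 1.422]
 [1.419 1.415 1.416 1.419 1.423 1.418 1.421 1.422 1.419 1.421 1.424]
 [1.422 1.417 1.417 1.419 1.36  1.341 1.347 1.417 1.422 1.42  1.418]
 [1.421 1.419 1.418 1.355 1.346 1.345 1.351 1.352 1.417 1.42  1.419]
 [1.415 1.416 1.387 1.346 1.345 1.342 1.348 1.343 1.419 1.417 1.418]
 [1.416 1.421 1.389 1.356 1.347 1.347 1.338 1.342 1.412 1.422 1.417]
 [1.422 1.418 1.404 1.381 1.353 1.345 1.346 1.415 1.418 1.417 1.42 ]
 [1.417 1.411 1.412 1.418 1.414 1.415 1.416 1.415 1.417 1.42  1.412]
 [1.419 1.411 1.407 1.416 1.418 1.412 1.418 1.416 1.412 1.416 1.416]]
```

View pics/z.png

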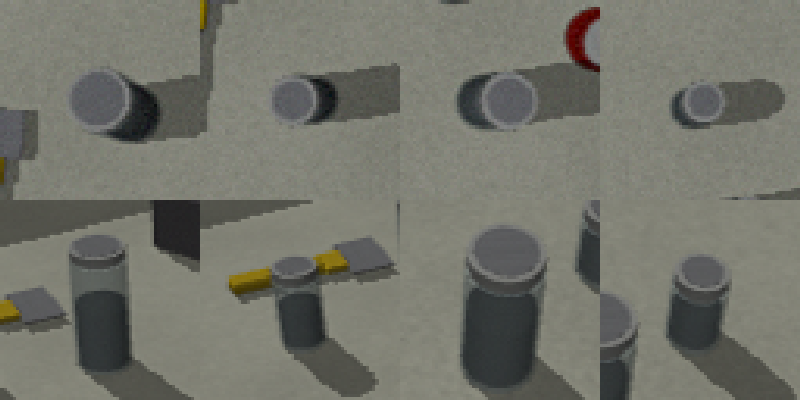

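The crops show the lids as clean discs. The range steps give heights of about 142 mm (top view 210,189), 92 mm (209,239), 116 mm (425,231) and 70 mm (412,191).

```bash
cat > h.py <<'E'
import cv2,numpy as np
def cloud(c):
    K,R,t,d=c["K"],c["R"],c["t"],c["range_z"]
    v,u=np.mgrid[:400,:640]
    P=np.stack([(u-K[0,2])/K[0,0]*d,(v-K[1,2])/K[1,1]*d,d],-1)
    P=(P-t)@R; P[d==0]=np.nan; return P
def ray(c,uv,z):
    r=c["R"].T@np.linalg.inv(c["K"])@[*uv,1]; o=-c["R"].T@c["t"]
    return o+r*(z-o[2])/r[2]
def blob(mask,uv,h):
    m=np.zeros_like(mask);u,v=uv;m[v-h:v+h,u-h:u+h]=mask[v-h:v+h,u-h:u+h]
    cs,_=cv2.findContours(m.astype(np.uint8),cv2.RETR_EXTERNAL,cv2.CHAIN_APPROX_NONE)
    return max(cs,key=cv2.contourArea)
def jar(c,xy,h,r=.05):
    "lid top near xy at approx height h: points within 9 mm; z median, ellipse centre ray-cast"
    P=cloud(c);m=(abs(P[...,2]-h)<.009)&(np.hypot(P[...,0]-xy[0],P[...,1]-xy[1])<r)
    z=np.median(P[m][:,2]);
    m=cv2.morphologyEx(m.astype(np.uint8),cv2.MORPH_OPEN,np.ones((3,3),np.uint8))
    cs,_=cv2.findContours(m,cv2.RETR_EXTERNAL,cv2.CHAIN_APPROX_NONE);k=max(cs,key=cv2.contourArea)
    Q=P[m>0];H=cv2.convexHull(k)
    e=cv2.fitEllipse(k)
    return ray(c,e[0],z),np.nanmean(Q[:,:2],0),np.round(e[1],1),e[0],z
def pad(c,uv):
    g=c["pixels"].max(2)<45
    k=blob(g,uv,16);e=cv2.fitEllipse(k)
    m=np.zeros((400,640),np.uint8);cv2.drawContours(m,[k],-1,1,-1)
    z=np.nanmedian(cloud(c)[...,2][m>0])
    return ray(c,e[0],z),z,np.round(e[1],1),e[0]
def tri(cs,uvs):
    A=[c["K"]@np.c_[c["R"],c["t"]] for c in cs]
    X=cv2.triangulatePoints(*A,*[np.array(u,float).reshape(2,1) for u in uvs])[:,0];return X[:3]/X[3]
E
python3 - <<'E'
from h import *
np.set_printoptions(precision=4,suppress=True)
cs=[dict(np.load(n+"0.npz")) for n in("top","side")]
T=[(210,189),(425,231),(209,239),(412,191)]
for p,h in zip(T,(.142,.116,.092,.07)):
    xy=ray(cs[0],p,h)[:2]
    J=[jar(c,xy,h) for c in cs]
    for j in J: print("jar",j[0],j[1],j[2],j[3])
    print("  tri",tri(cs,[j[3] for j in J]))
for p,q in zip([(330,158),(328,185),(320,213),(317,240)],[(357,209),(331,217),(301,223),(272,231)]):
    J=[pad(cs[0],p),pad(cs[1],q)]
    for j in J: print("pad",j[0],j[2],j[3])
    print("  tri",tri(cs,[j[3] for j in J]))
E
```

```text
jar [0.5847 0.3099 0.142 ] [0.5847 0.3098] [19.6 20.3] (208.92535400390625, 188.35353088378906)
jar [0.583  0.2999 0.1412] [0.5836 0.3012] [ 9.6 18. ] (268.5343017578125, 133.52020263671875)
  tri [0.5865 0.311  0.1355]
jar [ 0.4624 -0.3223  0.1161] [ 0.4624 -0.3224] [17.1 18.3] (426.77862548828125, 230.5675811767578)
jar [ 0.4607 -0.3306  0.1161] [ 0.4611 -0.33  ] [21.1 25.2] (350.7345886230469, 278.00341796875)
  tri [ 0.4636 -0.3248  0.1088]
jar [0.4401 0.3267 0.0925] [0.4403 0.3267] [15.  15.8] (206.33587646484375, 238.70497131347656)
jar [0.4401 0.3188 0.0912] [0.4407 0.3197] [ 7.9 15.2] (226.59796142578125, 155.67135620117188)
  tri [0.4413 0.3278 0.0863]
jar [ 0.5838 -0.2932  0.07  ] [ 0.5838 -0.2931] [12.3 13.4] (412.5752868652344, 190.92947387695312)
jar [ 0.5827 -0.2994  0.07  ] [ 0.5832 -0.2988] [14.  17.8] (384.31439208984375, 262.7749938964844)
  tri [ 0.5853 -0.295   0.0646]
pad [ 0.6967 -0.0413  0.0151] [19.2 19.5] (329.4617004394531, 157.63314819335938)
pad [ 0.697  -0.0437  0.0148] [13.  21.1] (356.9005432128906, 208.82203674316406)
  tri [ 0.6976 -0.0417  0.0131]
pad [ 0.6076 -0.0346  0.0153] [19.3 19.4] (327.4572448730469, 185.35128784179688)
pad [ 0.6082 -0.0377  0.0146] [13.9 22. ] (330.8146667480469, 217.3543701171875)
  tri [ 0.6087 -0.0351  0.0125]
pad [ 0.5196 -0.0094  0.0152] [19.4 19.6] (319.59552001953125, 213.05303955078125)
pad [ 0.5201 -0.0126  0.0147] [14.5 22.2] (299.9952697753906, 222.53265380859375)
  tri [ 0.5205 -0.0098  0.0125]
pad [ 0.434  -0.0002  0.0151] [19.4 20.1] (316.7199401855469, 240.2743682861328)
pad [ 0.4349 -0.0034  0.0146] [15.1 23.3] (271.5144958496094, 230.78909301757812)
  tri [ 0.4348 -0.0006  0.0125]
```

Heights match the text: the tops are at 142, 116, 92 and 70 mm, and the pads at 15 mm. The side lid masks include the lid rim, so for the jars I take xy mostly from the top view. For the pads I average both views. Next, the shifts for the tallest jar.

```bash
cat > sh.py <<'E'
import sys,numpy as np
from rig import read_state
from scipy.spatial.transform import Rotation as Ro
s=read_state();w,x,y,z=s["tool_rot"];R=Ro.from_quat([x,y,z,w]).as_matrix()
print("pos",np.round(s["ee_pos"],4),"zaxis",np.round(R[:,2],4),"yaxis",np.round(R[:,1],4))
for a in sys.argv[1:]:
    print(a,np.round(1000*R.T@(np.array(eval(a))-s["ee_pos"]),1))
E
python3 sh.py "(.585,.308,.21)" "(.585,.308,.087)"
```

```text
pos [0.1811 0.7013 0.2303] zaxis [-4.0e-04 -1.9e-03 -1.0e+00] yaxis [ 0.25    0.9682 -0.002 ]
(.585,.308,.21) [-489.4 -279.8   20.9]
(.585,.308,.087) [-489.3 -279.5  143.9]
```

Request:
{"op": "servo_tool", "data": {"series": [-25, -14, 1, 0, 0, 0, -1, -70, -40, 3, 0, 0, 0, -1, -120, -69, 5, 0, 0, 0, -1, -170, -97, 7, 0, 0, 0, -1, -220, -126, 9, 0, 0, 0, -1, -270, -154, 12, 0, 0, 0, -1, -320, -183, 14, 0, 0, 0, -1, -370, -212, 16, 0, 0, 0, -1, -415, -237, 18, 0, 0, 0, -1, -455, -260, 20, 0, 0, 0, -1, -480, -274, 21, 0, 0, 0, -1, -489, -280, 21, 0, 0, 0, -1]}}

```text
time: 1.6
ee_pos: [0.5864, 0.3041, 0.21]
tool_rot: [0.0, 0.129, 0.992, -0.001]
wrist_force: [0.1, 0.7, -0.1]
finger_gap: 0.0852
grasp_force: 0.0
```

```bash
python3 sh.py "(.585,.308,.087)"
python3 - <<'E'
from h import *
from rig import camera
c=[camera("side"),camera("top")]
a=c[0]["pixels"][60:260,170:370,::-1];b=c[1]["pixels"][100:300,110:310,::-1]
cv2.imwrite("pics/g1.png",cv2.resize(np.hstack([a,b]),(800,400)))
E
```

```text
pos [0.5864 0.3041 0.21  ] zaxis [ 1.0e-04 -2.2e-03 -1.0e+00] yaxis [ 0.2553  0.9668 -0.0021]
(.585,.308,.087) [  2.5   3.7 123. ]
```

View pics/g1.png

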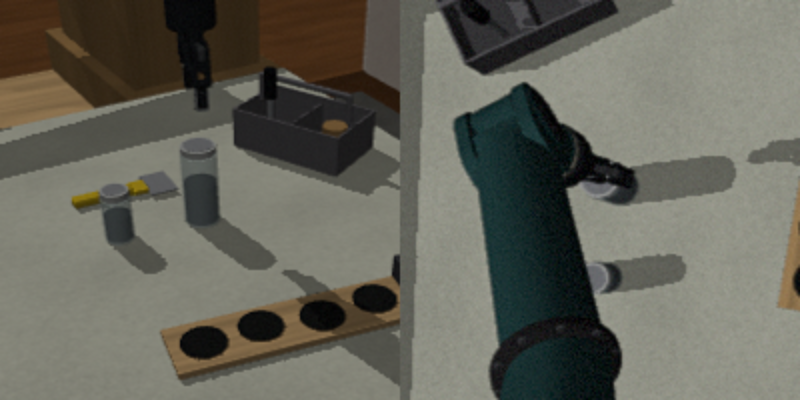

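The gripper hovers right above the tallest jar (side crop 198,145). The lag is a few mm and should settle. I'll descend to just above the lid and check.

Request:
{"op": "servo_tool", "data": {"series": [0, 0, 15, 0, 0, 0, -1, 0, 0, 35, 0, 0, 0, -1, 0, 0, 45, 0, 0, 0, -1, 0, 0, 45, 0, 0, 0, -1]}}

```text
time: 2.2
ee_pos: [0.5834, 0.3086, 0.1635]
tool_rot: [-0.001, 0.126, 0.992, -0.001]
wrist_force: [0.4, 0.6, 0.6]
finger_gap: 0.0857
grasp_force: 0.0
```

```bash
python3 sh.py "(.585,.308,.087)"
```

```text
pos [0.5834 0.3086 0.1635] zaxis [-0.0029 -0.0016 -1.    ] yaxis [ 0.249   0.9685 -0.0023]
(.585,.308,.087) [-1.9 -0.  76.5]
```

Request:
{"op": "servo_tool", "data": {"series": [0, 0, 15, 0, 0, 0, -1, 0, 0, 35, 0, 0, 0, -1, 0, 0, 55, 0, 0, 0, -1, 0, 0, 70, 0, 0, 0, -1, 0, 0, 77, 0, 0, 0, -1, 0, 0, 77, 0, 0, 0, -1, 0, 0, 77, 0, 0, 0, 0.3, 0, 0, 77, 0, 0, 0, 1, 0, 0, 77, 0, 0, 0, 1, 0, 0, 77, 0, 0, 0, 1, 0, 0, 77, 0, 0, 0, 1], "newtons": 60}}

```text
time: 3.58
ee_pos: [0.5857, 0.3091, 0.0894]
tool_rot: [0.001, 0.126, 0.992, 0.001]
wrist_force: [1.6, 1.4, 5.0]
finger_gap: 0.0606
grasp_force: 67.3
```

```bash
python3 sh.py "(.697,-.0425,.2)"
python3 - <<'E'
from rig import camera
import cv2,numpy as np
a=camera("side")["pixels"][70:220,200:350,::-1]
cv2.imwrite("pics/g2.png",cv2.resize(a,(600,600)))
E
```

```text
pos [0.5857 0.3091 0.0894] zaxis [ 0.002   0.0012 -1.    ] yaxis [0.2501 0.9682 0.0017]
(.697,-.0425,.2) [-195.9 -312.5 -110.8]
```

View pics/g2.png

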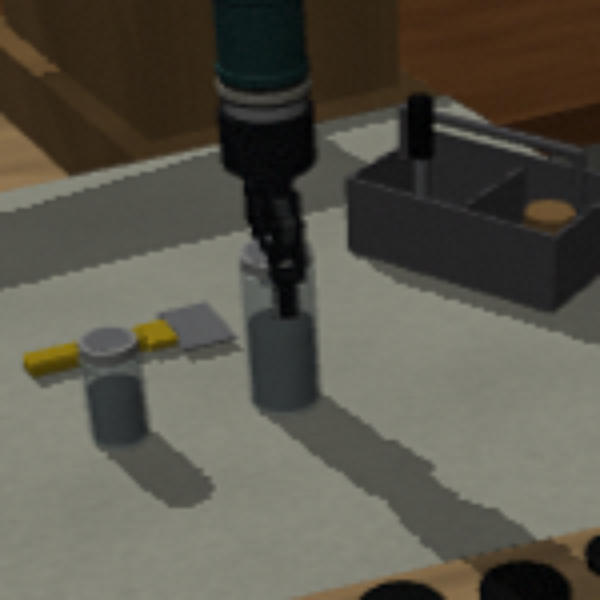

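The fingers hold the tallest jar below its lid (crop 287,300), and it stands upright. Now lift and carry.

Request:
{"op": "servo_tool", "data": {"series": [0, 0, -5, 0, 0, 0, 1, 0, 0, -20, 0, 0, 0, 1, 0, 0, -40, 0, 0, 0, 1, 0, 0, -60, 0, 0, 0, 1, 0, 0, -75, 0, 0, 0, 1, 0, 0, -80, 0, 0, 0, 1, -8, -13, -80, 0, 0, 0, 1, -24, -38, -80, 0, 0, 0, 1, -45, -72, -80, 0, 0, 0, 1, -66, -105, -80, 0, 0, 0, 1, -87, -139, -80, 0, 0, 0, 1]}}

```text
time: 5.0
ee_pos: [0.634, 0.1491, 0.1672]
tool_rot: [-0.001, 0.127, 0.992, -0.001]
wrist_force: [0.2, 0.5, -6.6]
finger_gap: 0.0602
grasp_force: 66.8
```

```bash
python3 sh.py "(.697,-.0425,.13)"
```

```text
pos [0.634  0.1491 0.1672] zaxis [-0.0019 -0.0016 -1.    ] yaxis [ 0.2511  0.968  -0.002 ]
(.697,-.0425,.13) [-109.2 -169.6   37.4]
```

Request:
{"op": "servo_tool", "data": {"series": [-20, -32, 0, 0, 0, 0, 1, -41, -64, 0, 0, 0, 0, 1, -62, -97, 0, 0, 0, 0, 1, -81, -127, 0, 0, 0, 0, 1, -97, -151, 0, 0, 0, 0, 1, -106, -165, 0, 0, 0, 0, 1, -109, -169, 5, 0, 0, 0, 1, -109, -169, 15, 0, 0, 0, 1, -109, -169, 25, 0, 0, 0, 1, -109, -169, 30, 0, 0, 0, 1, -109, -169, 30, 0, 0, 0, 1]}}

```text
time: 6.38
ee_pos: [0.6969, -0.0378, 0.1375]
tool_rot: [-0.001, 0.125, 0.992, 0.0]
wrist_force: [0.1, 0.2, -6.5]
finger_gap: 0.0604
grasp_force: 66.8
```

```bash
python3 sh.py "(.697,-.0425,.1044)";python3 - <<'E'
from rig import camera
import cv2,numpy as np
a=camera("side")["pixels"][100:260,240:440,::-1]
cv2.imwrite("pics/g3.png",cv2.resize(a,(750,600)))
E
```

```text
pos [ 0.6969 -0.0378  0.1375] zaxis [-1.6e-03  2.0e-04 -1.0e+00] yaxis [ 2.490e-01  9.685e-01 -2.000e-04]
(.697,-.0425,.1044) [-1.3 -4.5 33.1]
```

View pics/g3.png

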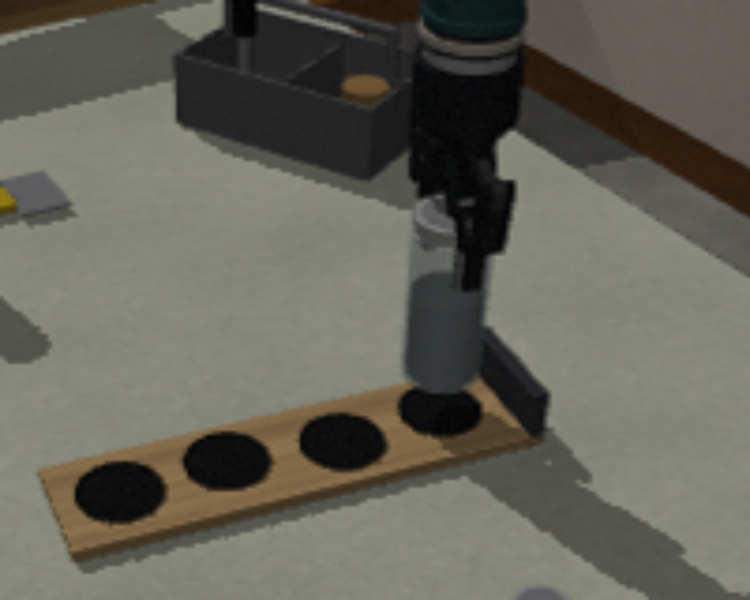

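The jar hangs directly over pad 1 (crop 440,410) and is upright. Lower it slowly.

Request:
{"op": "servo_tool", "data": {"series": [-1, -4, 5, 0, 0, 0, 1, -1, -4, 14, 0, 0, 0, 1, -1, -4, 22, 0, 0, 0, 1, -1, -4, 27, 0, 0, 0, 1, -1, -4, 30, 0, 0, 0, 1, -1, -4, 31, 0, 0, 0, 1, -1, -4, 31, 0, 0, 0, 1]}}

```text
time: 7.3
ee_pos: [0.6977, -0.0428, 0.1075]
tool_rot: [0.0, 0.126, 0.992, 0.0]
wrist_force: [-0.3, 0.9, -5.6]
finger_gap: 0.0606
grasp_force: 66.8
```

```bash
python3 sh.py "(.697,-.0425,.1044)"
```

```text
pos [ 0.6977 -0.0428  0.1075] zaxis [ 4.e-04 -0.e+00 -1.e+00] yaxis [2.500e-01 9.682e-01 1.000e-04]
(.697,-.0425,.1044) [0.7 0.1 3.1]
```

Request:
{"op": "servo_tool", "data": {"series": [0, 0, 1, 0, 0, 0, 1, 0, 0, 2, 0, 0, 0, 1, 0, 0, 3, 0, 0, 0, 1, 0, 0, 3, 0, 0, 0, 1]}}

```text
time: 7.8
ee_pos: [0.6976, -0.0428, 0.1045]
tool_rot: [0.0, 0.126, 0.992, 0.0]
wrist_force: [-0.1, 0.8, -5.5]
finger_gap: 0.06
grasp_force: 67.0
```

Request:
{"op": "servo_tool", "data": {"series": [0, 0, 0.5, 0, 0, 0, 1, 0, 0, 1, 0, 0, 0, 1, 0, 0, 1.5, 0, 0, 0, 1, 0, 0, 1.5, 0, 0, 0, 1]}}

```text
time: 8.3
ee_pos: [0.6977, -0.0429, 0.1044]
tool_rot: [0.0, 0.126, 0.992, 0.0]
wrist_force: [-2.8, -0.5, 6.1]
finger_gap: 0.0607
grasp_force: 68.0
```

Contact: the vertical force went from -5.5 to +6 N. Release and rise.

Request:
{"op": "servo_tool", "data": {"series": [0, 0, 0, 0, 0, 0, 0, 0, 0, 0, 0, 0, 0, -0.6, 0, 0, 0, 0, 0, 0, -1, 0, 0, 0, 0, 0, 0, -1, 0, 0, 0, 0, 0, 0, -1, 0, 0, -10, 0, 0, 0, -1, 0, 0, -35, 0, 0, 0, -1, 0, 0, -70, 0, 0, 0, -1, 0, 0, -95, 0, 0, 0, -1, 0, 0, -100, 0, 0, 0, -1]}}

```text
time: 9.55
ee_pos: [0.6991, -0.043, 0.2057]
tool_rot: [0.003, 0.126, 0.992, 0.0]
wrist_force: [0.2, 0.1, 0.5]
finger_gap: 0.0852
grasp_force: 0.0
```

```bash
python3 sh.py "(.6,-.2,.205)" "(.462,-.3245,.205)" "(.462,-.3245,.071)"
python3 - <<'E'
from h import *
from rig import camera
c=camera("side");print(jar(c,(.697,-.0425),.157)); c=camera("top");print(jar(c,(.697,-.0425),.157))
E
```

```text
pos [ 0.6991 -0.043   0.2057] zaxis [ 5.e-03 -1.e-04 -1.e+00] yaxis [0.2502 0.9682 0.0011]
(.6,-.2,.205) [  56.6 -176.8    0.2]
(.462,-.3245,.205) [ 159.1 -331.9   -0.5]
(.462,-.3245,.071) [ 159.8 -332.1  133.5]
(array([ 0.69465804, -0.0500324 ,  0.15688168]), array([ 0.69566093, -0.04880325]), array([12.9, 21.8]), (361.4206848144531, 169.160888671875), np.float64(0.1568816775859133))
  return _methods._mean(a, axis=axis, dtype=dtype,
  ret = ret.dtype.type(ret / rcount)
Traceback (most recent call last):
  File "h.py", line 19, in jar
    cs,_=cv2.findContours(m,cv2.RETR_EXTERNAL,cv2.CHAIN_APPROX_NONE);k=max(cs,key=cv2.contourArea)
                                                                       ~~~^^^^^^^^^^^^^^^^^^^^^^^^
ValueError: max() iterable argument is empty
```

The tallest jar stands on pad 1 (top at 157 mm). The side lid reading, minus its known bias, puts it on the pad centre. Now the second jar.

Request:
{"op": "servo_tool", "data": {"series": [9, -18, 0, 0, 0, 0, -1, 28, -58, 0, 0, 0, 0, -1, 48, -100, 0, 0, 0, 0, -1, 69, -145, 0, 0, 0, 0, -1, 91, -190, 0, 0, 0, 0, -1, 112, -235, 0, 0, 0, 0, -1, 133, -278, 0, 0, 0, 0, -1, 150, -312, 0, 0, 0, 0, -1, 159, -332, 0, 0, 0, 0, -1, 159, -332, 15, 0, 0, 0, -1, 159, -332, 45, 0, 0, 0, -1, 159, -332, 65, 0, 0, 0, -1]}}

```text
time: 11.15
ee_pos: [0.4597, -0.3223, 0.1351]
tool_rot: [-0.002, 0.125, 0.992, 0.001]
wrist_force: [-0.2, 0.5, 0.2]
finger_gap: 0.0853
grasp_force: 0.0
```

```bash
python3 sh.py "(.462,-.3245,.071)"
python3 - <<'E'
from h import *
from rig import camera
c=camera("side");a=c["pixels"][200:360,270:470,::-1]
d=camera("top");b=d["pixels"][100:260,280:480,::-1]
cv2.imwrite("pics/g4.png",cv2.resize(np.hstack([a,b]),(800,320)))
print(jar(d,(.697,-.0425),.157)[0])
E
```

```text
pos [ 0.4597 -0.3223  0.1351] zaxis [-0.0027  0.0026 -1.    ] yaxis [0.2486 0.9686 0.0019]
(.462,-.3245,.071) [-3.  -1.6 64.1]
[ 0.69687234 -0.04068599  0.15755491]
```

View pics/g4.png

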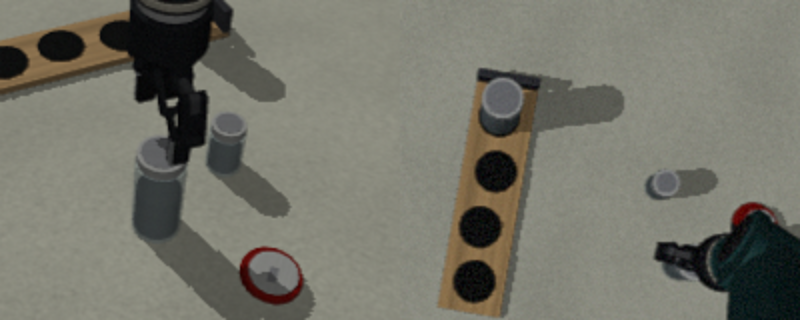

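Tallest jar measured from the top at (.697,-.041), centred on pad 1. The gripper stands over the second jar (side crop 160,160). Descend and grip.

Request:
{"op": "servo_tool", "data": {"series": [-1, -1, 0, 0, 0, 0, -1, -1, -1, 8, 0, 0, 0, -1, -1, -1, 25, 0, 0, 0, -1, -1, -1, 45, 0, 0, 0, -1, -1, -1, 58, 0, 0, 0, -1, -1, -1, 64, 0, 0, 0, -1, -1, -1, 64, 0, 0, 0, -1, -1, -1, 64, 0, 0, 0, 0.3, -1, -1, 64, 0, 0, 0, 1, -1, -1, 64, 0, 0, 0, 1, -1, -1, 64, 0, 0, 0, 1, -1, -1, 64, 0, 0, 0, 1], "newtons": 55}}

```text
time: 12.75
ee_pos: [0.4618, -0.3259, 0.0747]
tool_rot: [0.001, 0.126, 0.992, -0.0]
wrist_force: [-0.6, 1.0, 6.3]
finger_gap: 0.0537
grasp_force: 59.2
```

```bash
python3 sh.py "(.608,-.0365,.13)"
```

```text
pos [ 0.4618 -0.3259  0.0747] zaxis [ 1.3e-03 -6.0e-04 -1.0e+00] yaxis [ 2.500e-01  9.682e-01 -3.000e-04]
(.608,-.0365,.13) [-69.3 316.7 -55.3]
```

Request:
{"op": "servo_tool", "data": {"series": [0, 0, -5, 0, 0, 0, 1, 0, 0, -20, 0, 0, 0, 1, 0, 0, -40, 0, 0, 0, 1, 0, 0, -55, 0, 0, 0, 1, 0, 0, -60, 0, 0, 0, 1, 0, 0, -60, 0, 0, 0, 1]}}

```text
time: 13.5
ee_pos: [0.4612, -0.3257, 0.1341]
tool_rot: [0.0, 0.126, 0.992, -0.0]
wrist_force: [0.3, 0.6, -4.4]
finger_gap: 0.0541
grasp_force: 59.2
```

```bash
python3 sh.py "(.608,-.0365,.13)"
python3 - <<'E'
from rig import camera
import cv2,numpy as np
a=camera("side")["pixels"][190:340,290:440,::-1]
cv2.imwrite("pics/g5.png",cv2.resize(a,(600,600)))
E
```

```text
pos [ 0.4612 -0.3257  0.1341] zaxis [ 3.e-04 -2.e-04 -1.e+00] yaxis [ 2.500e-01  9.682e-01 -1.000e-04]
(.608,-.0365,.13) [-69.8 316.7   4.1]
```

View pics/g5.png

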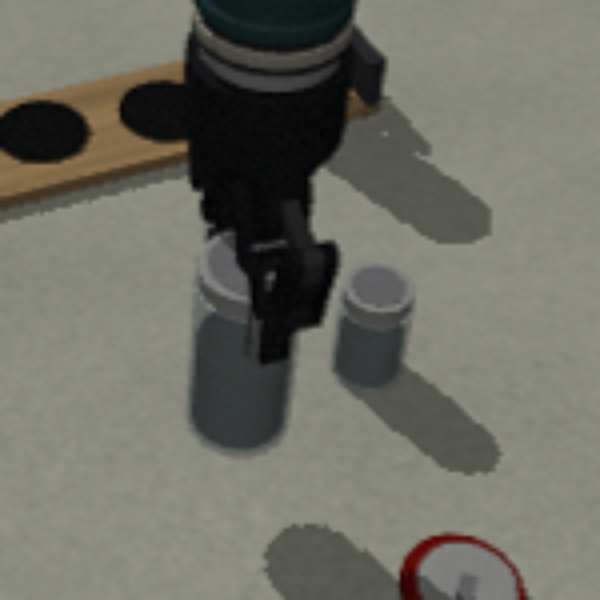

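The second jar hangs upright, gripped below its lid (crop 265,330). Carry it to pad 2.

Request:
{"op": "servo_tool", "data": {"series": [-3, 14, 0, 0, 0, 0, 1, -11, 48, 0, 0, 0, 0, 1, -20, 90, 0, 0, 0, 0, 1, -29, 132, 0, 0, 0, 0, 1, -39, 175, 0, 0, 0, 0, 1, -48, 218, 0, 0, 0, 0, 1, -57, 258, 0, 0, 0, 0, 1, -65, 292, 0, 0, 0, 0, 1, -69, 311, 0, 0, 0, 0, 1, -70, 317, 0, 0, 0, 0, 1, -70, 317, 0, 0, 0, 0, 1, -70, 317, 0, 0, 0, 0, 1]}}

```text
time: 15.05
ee_pos: [0.6073, -0.0385, 0.1337]
tool_rot: [-0.0, 0.127, 0.992, -0.001]
wrist_force: [0.0, 0.6, -3.8]
finger_gap: 0.0541
grasp_force: 59.3
```

```bash
python3 sh.py "(.608,-.0365,.0897)"
```

```text
pos [ 0.6073 -0.0385  0.1337] zaxis [-0.0011 -0.0012 -1.    ] yaxis [ 0.2529  0.9675 -0.0014]
(.608,-.0365,.0897) [-0.2  2.2 44. ]
```

Request:
{"op": "servo_tool", "data": {"series": [0, 1, 8, 0, 0, 0, 1, 0, 1, 22, 0, 0, 0, 1, 0, 1, 34, 0, 0, 0, 1, 0, 1, 40, 0, 0, 0, 1, 0, 1, 42, 0, 0, 0, 1, 0, 1, 43, 0, 0, 0, 1, 0, 1, 43.5, 0, 0, 0, 1, 0, 1, 43.5, 0, 0, 0, 1]}}

```text
time: 16.05
ee_pos: [0.6088, -0.0353, 0.0906]
tool_rot: [0.0, 0.126, 0.992, 0.0]
wrist_force: [-0.6, -0.5, -4.3]
finger_gap: 0.0544
grasp_force: 59.2
```

```bash
python3 sh.py "(.608,-.0365,.0897)"
```

```text
pos [ 0.6088 -0.0353  0.0906] zaxis [ 7.e-04 -0.e+00 -1.e+00] yaxis [2.501e-01 9.682e-01 2.000e-04]
(.608,-.0365,.0897) [ 0.4 -1.4  0.9]
```

Request:
{"op": "servo_tool", "data": {"series": [0, -1, 0.5, 0, 0, 0, 1, 0, -1, 1, 0, 0, 0, 1, 0, -1, 1.5, 0, 0, 0, 1, 0, -1, 1.5, 0, 0, 0, 1]}}

```text
time: 16.55
ee_pos: [0.6085, -0.0365, 0.0898]
tool_rot: [0.0, 0.126, 0.992, -0.0]
wrist_force: [-1.3, 0.8, 5.8]
finger_gap: 0.0541
grasp_force: 60.3
```

Contact. Release and rise.

Request:
{"op": "servo_tool", "data": {"series": [0, 0, 0, 0, 0, 0, 0, 0, 0, 0, 0, 0, 0, -0.6, 0, 0, 0, 0, 0, 0, -1, 0, 0, 0, 0, 0, 0, -1, 0, 0, 0, 0, 0, 0, -1, 0, 0, -10, 0, 0, 0, -1, 0, 0, -35, 0, 0, 0, -1, 0, 0, -70, 0, 0, 0, -1, 0, 0, -95, 0, 0, 0, -1, 0, 0, -100, 0, 0, 0, -1, 0, 0, -100, 0, 0, 0, -1]}}

```text
time: 17.92
ee_pos: [0.6081, -0.0362, 0.1889]
tool_rot: [0.0, 0.126, 0.992, 0.0]
wrist_force: [-0.3, 0.1, -0.1]
finger_gap: 0.0853
grasp_force: 0.0
```

```bash
python3 sh.py "(.440,.325,.19)" "(.440,.325,.047)"
```

```text
pos [ 0.6081 -0.0362  0.1889] zaxis [ 2.e-04  0.e+00 -1.e+00] yaxis [2.500e-01 9.682e-01 1.000e-04]
(.440,.325,.19) [253.1 307.7  -1.2]
(.440,.325,.047) [253.1 307.7 141.8]
```

Request:
{"op": "servo_tool", "data": {"series": [12, 15, 0, 0, 0, 0, -1, 38, 46, 0, 0, 0, 0, -1, 67, 82, 0, 0, 0, 0, -1, 97, 118, 0, 0, 0, 0, -1, 127, 154, 0, 0, 0, 0, -1, 157, 190, 0, 0, 0, 0, -1, 187, 227, 0, 0, 0, 0, -1, 215, 262, 0, 0, 0, 0, -1, 240, 292, 0, 0, 0, 0, -1, 252, 307, 15, 0, 0, 0, -1, 253, 308, 40, 0, 0, 0, -1, 253, 308, 60, 0, 0, 0, -1]}}

```text
time: 19.42
ee_pos: [0.4389, 0.3244, 0.1264]
tool_rot: [-0.001, 0.126, 0.992, -0.001]
wrist_force: [-1.4, -0.3, 0.2]
finger_gap: 0.0852
grasp_force: 0.0
```

Request:
{"op": "servo_tool", "data": {"series": [0, 0, 10, 0, 0, 0, -1, 0, 0, 12, 0, 0, 0, -1, 0, 0, 12, 0, 0, 0, -1]}}

```text
time: 19.8
ee_pos: [0.4406, 0.325, 0.1169]
tool_rot: [0.0, 0.126, 0.992, 0.0]
wrist_force: [0.3, 0.4, 0.1]
finger_gap: 0.0857
grasp_force: 0.0
```

```bash
python3 sh.py "(.440,.325,.047)"
python3 - <<'E'
from h import *
from rig import camera
c=camera("side");a=c["pixels"][80:240,180:380,::-1]
d=camera("top");b=d["pixels"][120:280,180:380,::-1]
cv2.imwrite("pics/g6.png",cv2.resize(np.hstack([a,b]),(800,320)))
print(jar(d,(.697,-.0425),.157)[0],jar(d,(.608,-.0365),.131)[0])
E
```

```text
pos [0.4406 0.325  0.1169] zaxis [ 3.e-04  0.e+00 -1.e+00] yaxis [2.507e-01 9.681e-01 1.000e-04]
(.440,.325,.047) [ 0.6 -0.2 69.9]
[ 0.69730172 -0.04034251  0.15736365] [ 0.60856977 -0.03443514  0.13153145]
```

View pics/g6.png

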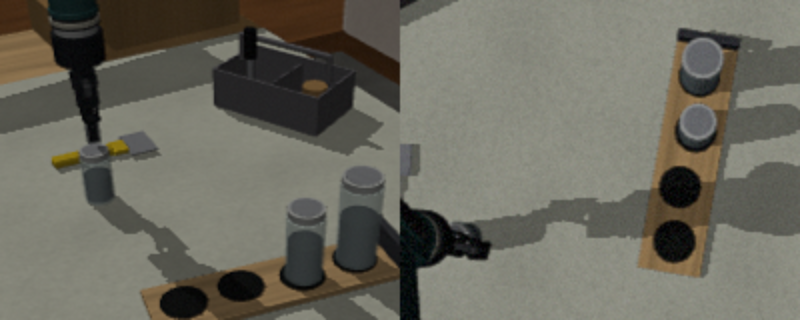

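Two jars stand centred on pads 1 and 2, and the gripper is above the third jar (side crop 97,155).

Request:
{"op": "servo_tool", "data": {"series": [0, 0, 10, 0, 0, 0, -1, 0, 0, 30, 0, 0, 0, -1, 0, 0, 50, 0, 0, 0, -1, 0, 0, 64, 0, 0, 0, -1, 0, 0, 70, 0, 0, 0, -1, 0, 0, 70, 0, 0, 0, -1, 0, 0, 70, 0, 0, 0, 0.3, 0, 0, 70, 0, 0, 0, 1, 0, 0, 70, 0, 0, 0, 1, 0, 0, 70, 0, 0, 0, 1, 0, 0, 70, 0, 0, 0, 1], "newtons": 45}}

```text
time: 21.28
ee_pos: [0.4408, 0.3258, 0.0477]
tool_rot: [0.001, 0.126, 0.992, 0.001]
wrist_force: [0.6, 1.1, 6.4]
finger_gap: 0.0487
grasp_force: 46.1
```

Request:
{"op": "servo_tool", "data": {"series": [0, 0, -5, 0, 0, 0, 1, 0, 0, -20, 0, 0, 0, 1, 0, 0, -40, 0, 0, 0, 1, 0, 0, -55, 0, 0, 0, 1, 0, 0, -60, 0, 0, 0, 1, 0, 0, -60, 0, 0, 0, 1]}}

```text
time: 22.02
ee_pos: [0.4404, 0.3252, 0.1071]
tool_rot: [0.0, 0.126, 0.992, 0.0]
wrist_force: [0.8, -0.1, -3.0]
finger_gap: 0.0488
grasp_force: 47.2
```

```bash
python3 sh.py "(.520,-.0115,.11)"
```

```text
pos [0.4404 0.3252 0.1071] zaxis [ 4.e-04  3.e-04 -1.e+00] yaxis [2.501e-01 9.682e-01 4.000e-04]
(.520,-.0115,.11) [-161.3 -306.1   -3. ]
```

Request:
{"op": "servo_tool", "data": {"series": [-7, -13, 0, 0, 0, 0, 1, -24, -46, 0, 0, 0, 0, 1, -44, -84, 0, 0, 0, 0, 1, -65, -123, 0, 0, 0, 0, 1, -86, -163, 0, 0, 0, 0, 1, -107, -203, 0, 0, 0, 0, 1, -127, -241, 0, 0, 0, 0, 1, -145, -275, 0, 0, 0, 0, 1, -157, -298, 0, 0, 0, 0, 1, -161, -306, 0, 0, 0, 0, 1, -161, -306, 0, 0, 0, 0, 1, -161, -306, 0, 0, 0, 0, 1]}}

```text
time: 23.52
ee_pos: [0.5192, -0.0098, 0.1066]
tool_rot: [-0.0, 0.125, 0.992, 0.0]
wrist_force: [0.1, -0.1, -2.7]
finger_gap: 0.049
grasp_force: 47.2
```

```bash
python3 sh.py "(.520,-.0115,.0627)"
```

```text
pos [ 0.5192 -0.0098  0.1066] zaxis [-8.e-04  8.e-04 -1.e+00] yaxis [2.480e-01 9.688e-01 6.000e-04]
(.520,-.0115,.0627) [-1.3 -1.5 43.9]
```

Request:
{"op": "servo_tool", "data": {"series": [0, -1, 8, 0, 0, 0, 1, 0, -1, 22, 0, 0, 0, 1, 0, -1, 34, 0, 0, 0, 1, 0, -1, 40, 0, 0, 0, 1, 0, -1, 42, 0, 0, 0, 1, 0, -1, 43, 0, 0, 0, 1, 0, -1, 43.5, 0, 0, 0, 1, 0, -1, 43.5, 0, 0, 0, 1]}}

```text
time: 24.52
ee_pos: [0.5197, -0.0123, 0.0636]
tool_rot: [0.0, 0.126, 0.992, 0.0]
wrist_force: [0.5, -0.9, -2.4]
finger_gap: 0.0486
grasp_force: 47.2
```

Request:
{"op": "servo_tool", "data": {"series": [0, 0, 0.5, 0, 0, 0, 1, 0, 0, 1, 0, 0, 0, 1, 0, 0, 1, 0, 0, 0, 1]}}

```text
time: 24.9
ee_pos: [0.5197, -0.0123, 0.0627]
tool_rot: [0.0, 0.126, 0.992, 0.0]
wrist_force: [-0.8, 0.9, 2.8]
finger_gap: 0.0492
grasp_force: 47.6
```

Contact. Release.

Request:
{"op": "servo_tool", "data": {"series": [0, 0, 0, 0, 0, 0, 0, 0, 0, 0, 0, 0, 0, -0.6, 0, 0, 0, 0, 0, 0, -1, 0, 0, 0, 0, 0, 0, -1, 0, 0, 0, 0, 0, 0, -1, 0, 0, -10, 0, 0, 0, -1, 0, 0, -35, 0, 0, 0, -1, 0, 0, -70, 0, 0, 0, -1, 0, 0, -105, 0, 0, 0, -1, 0, 0, -125, 0, 0, 0, -1, 0, 0, -130, 0, 0, 0, -1, 0, 0, -130, 0, 0, 0, -1]}}

```text
time: 26.4
ee_pos: [0.5192, -0.0123, 0.1924]
tool_rot: [0.0, 0.126, 0.992, 0.0]
wrist_force: [-0.1, 0.3, -0.4]
finger_gap: 0.0853
grasp_force: 0.0
```

```bash
python3 sh.py "(.5835,-.2945,.19)" "(.5835,-.2945,.025)"
```

```text
pos [ 0.5192 -0.0123  0.1924] zaxis [ 2.e-04  0.e+00 -1.e+00] yaxis [0.25   0.9682 0.    ]
(.5835,-.2945,.19) [-132.8 -257.2    2.4]
(.5835,-.2945,.025) [-132.8 -257.2  167.4]
```

Request:
{"op": "servo_tool", "data": {"series": [-8, -15, 0, 0, 0, 0, -1, -25, -48, 0, 0, 0, 0, -1, -45, -86, 0, 0, 0, 0, -1, -65, -125, 0, 0, 0, 0, -1, -85, -164, 0, 0, 0, 0, -1, -104, -201, 0, 0, 0, 0, -1, -120, -233, 0, 0, 0, 0, -1, -130, -252, 10, 0, 0, 0, -1, -133, -257, 30, 0, 0, 0, -1, -133, -257, 60, 0, 0, 0, -1, -133, -257, 80, 0, 0, 0, -1, -133, -257, 80, 0, 0, 0, -1]}}

```text
time: 27.9
ee_pos: [0.5823, -0.2922, 0.1096]
tool_rot: [-0.003, 0.125, 0.992, 0.001]
wrist_force: [-0.1, 0.2, 0.4]
finger_gap: 0.0853
grasp_force: 0.0
```

```bash
python3 sh.py "(.5835,-.2945,.025)"
python3 - <<'E'
from h import *
from rig import camera
c=camera("side");a=c["pixels"][150:310,260:460,::-1]
d=camera("top");b=d["pixels"][120:280,280:480,::-1]
cv2.imwrite("pics/g7.png",cv2.resize(np.hstack([a,b]),(800,320)))
print(jar(d,(.52,-.012),.107)[0])
E
```

```text
pos [ 0.5823 -0.2922  0.1096] zaxis [-0.005   0.0029 -1.    ] yaxis [0.2484 0.9687 0.0016]
(.5835,-.2945,.025) [-2.2 -2.1 84.6]
[ 0.51870499 -0.00995724  0.10722752]
```

View pics/g7.png

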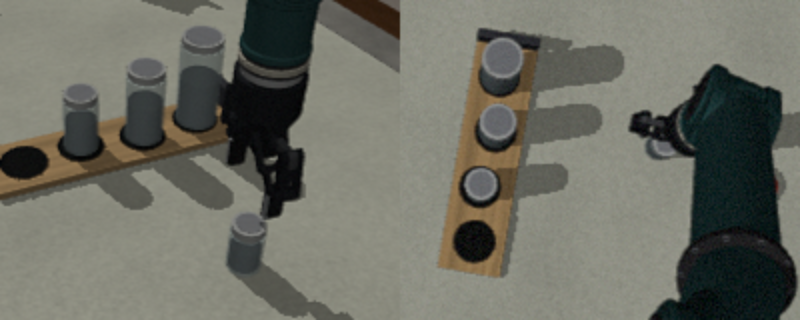

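Three jars stand in line and the gripper is above the shortest (side crop 247,225). Descend partway, then check.

Request:
{"op": "servo_tool", "data": {"series": [0, 0, 8, 0, 0, 0, -1, 0, 0, 20, 0, 0, 0, -1, 0, 0, 25, 0, 0, 0, -1, 0, 0, 25, 0, 0, 0, -1]}}

```text
time: 28.5
ee_pos: [0.5835, -0.2942, 0.0866]
tool_rot: [-0.001, 0.126, 0.992, 0.0]
wrist_force: [0.3, -1.2, -0.0]
finger_gap: 0.0852
grasp_force: 0.0
```

```bash
python3 sh.py "(.5835,-.2945,.025)"
```

```text
pos [ 0.5835 -0.2942  0.0866] zaxis [-1.1e-03  5.0e-04 -1.0e+00] yaxis [2.501e-01 9.682e-01 2.000e-04]
(.5835,-.2945,.025) [-0.1 -0.3 61.6]
```

Request:
{"op": "servo_tool", "data": {"series": [0, 0, 10, 0, 0, 0, -1, 0, 0, 28, 0, 0, 0, -1, 0, 0, 45, 0, 0, 0, -1, 0, 0, 56, 0, 0, 0, -1, 0, 0, 61, 0, 0, 0, -1, 0, 0, 61, 0, 0, 0, -1, 0, 0, 61, 0, 0, 0, 0.3, 0, 0, 61, 0, 0, 0, 1, 0, 0, 61, 0, 0, 0, 1, 0, 0, 61, 0, 0, 0, 1, 0, 0, 61, 0, 0, 0, 1], "newtons": 35}}

```text
time: 29.88
ee_pos: [0.5844, -0.2948, 0.0271]
tool_rot: [0.001, 0.126, 0.992, -0.0]
wrist_force: [-0.2, 0.9, 5.4]
finger_gap: 0.043
grasp_force: 36.0
```

Request:
{"op": "servo_tool", "data": {"series": [0, 0, -5, 0, 0, 0, 1, 0, 0, -20, 0, 0, 0, 1, 0, 0, -45, 0, 0, 0, 1, 0, 0, -75, 0, 0, 0, 1, 0, 0, -95, 0, 0, 0, 1, 0, 0, -100, 0, 0, 0, 1, 0, 0, -100, 0, 0, 0, 1]}}

```text
time: 30.75
ee_pos: [0.5837, -0.2942, 0.1262]
tool_rot: [-0.0, 0.126, 0.992, 0.0]
wrist_force: [-1.6, 0.2, -2.6]
finger_gap: 0.0431
grasp_force: 35.9
```

```bash
python3 sh.py "(.4345,-.0025,.125)"
```

```text
pos [ 0.5837 -0.2942  0.1262] zaxis [-4.e-04  2.e-04 -1.e+00] yaxis [2.500e-01 9.682e-01 1.000e-04]
(.4345,-.0025,.125) [217.4 245.1   1.3]
```

Request:
{"op": "servo_tool", "data": {"series": [14, -4, 0, 0, 0, 0, 1, 46, -10, 0, 0, 0, 0, 1, 82, -10, 0, 0, 0, 0, 1, 116, 2, 0, 0, 0, 0, 1, 144, 28, 0, 0, 0, 0, 1, 164, 64, 0, 0, 0, 0, 1, 178, 104, 0, 0, 0, 0, 1, 190, 145, 0, 0, 0, 0, 1, 201, 186, 0, 0, 0, 0, 1, 210, 220, 0, 0, 0, 0, 1, 216, 240, 0, 0, 0, 0, 1, 217, 245, 0, 0, 0, 0, 1]}}

```text
time: 32.25
ee_pos: [0.4336, -0.002, 0.1258]
tool_rot: [-0.001, 0.125, 0.992, -0.0]
wrist_force: [0.3, -1.6, -1.8]
finger_gap: 0.0432
grasp_force: 36.0
```

Request:
{"op": "servo_tool", "data": {"series": [0, 0, 10, 0, 0, 0, 1, 0, 0, 20, 0, 0, 0, 1, 0, 0, 20, 0, 0, 0, 1, 0, 0, 20, 0, 0, 0, 1]}}

```text
time: 32.75
ee_pos: [0.435, -0.0036, 0.1061]
tool_rot: [-0.0, 0.127, 0.992, -0.0]
wrist_force: [0.4, 0.5, -1.7]
finger_gap: 0.043
grasp_force: 36.0
```

```bash
python3 sh.py "(.4345,-.0025,.0421)"
```

```text
pos [ 0.435  -0.0036  0.1061] zaxis [-5.e-04 -2.e-04 -1.e+00] yaxis [ 2.513e-01  9.679e-01 -3.000e-04]
(.4345,-.0025,.0421) [ 0.8  0.9 64. ]
```

Request:
{"op": "servo_tool", "data": {"series": [1, 1, 8, 0, 0, 0, 1, 1, 1, 22, 0, 0, 0, 1, 1, 1, 38, 0, 0, 0, 1, 1, 1, 50, 0, 0, 0, 1, 1, 1, 57, 0, 0, 0, 1, 1, 1, 60, 0, 0, 0, 1, 1, 1, 62, 0, 0, 0, 1, 1, 1, 63, 0, 0, 0, 1, 1, 1, 63.5, 0, 0, 0, 1, 1, 1, 63.5, 0, 0, 0, 1]}}

```text
time: 34.0
ee_pos: [0.4345, -0.0017, 0.043]
tool_rot: [0.0, 0.126, 0.992, 0.0]
wrist_force: [-0.2, -0.2, -2.1]
finger_gap: 0.0431
grasp_force: 36.0
```

Request:
{"op": "servo_tool", "data": {"series": [0, 0, 0.5, 0, 0, 0, 1, 0, 0, 1, 0, 0, 0, 1, 0, 0, 1, 0, 0, 0, 1]}}

```text
time: 34.38
ee_pos: [0.4345, -0.0017, 0.042]
tool_rot: [0.0, 0.126, 0.992, 0.0]
wrist_force: [-1.3, 0.5, 3.5]
finger_gap: 0.0433
grasp_force: 36.3
```

Contact. Release, rise and clear to the side.

Request:
{"op": "servo_tool", "data": {"series": [0, 0, 0, 0, 0, 0, 0, 0, 0, 0, 0, 0, 0, -0.6, 0, 0, 0, 0, 0, 0, -1, 0, 0, 0, 0, 0, 0, -1, 0, 0, 0, 0, 0, 0, -1, 0, 0, -10, 0, 0, 0, -1, 0, 0, -35, 0, 0, 0, -1, 0, 0, -70, 0, 0, 0, -1, 0, 0, -110, 0, 0, 0, -1, 0, 0, -145, 0, 0, 0, -1, 0, 0, -160, 0, 0, 0, -1, 0, 0, -160, 0, 0, 0, -1]}}

```text
time: 35.88
ee_pos: [0.435, -0.0016, 0.2034]
tool_rot: [0.002, 0.126, 0.992, 0.0]
wrist_force: [-0.2, -0.5, 0.2]
finger_gap: 0.0856
grasp_force: 0.0
```

Request:
{"op": "servo_tool", "data": {"series": [4, 15, 0, 0, 0, 0, -1, 12, 50, 0, 0, 0, 0, -1, 22, 90, 0, 0, 0, 0, -1, 32, 130, 0, 0, 0, 0, -1, 42, 170, 0, 0, 0, 0, -1, 52, 210, 0, 0, 0, 0, -1, 60, 240, 0, 0, 0, 0, -1, 62, 250, 0, 0, 0, 0, -1, 62, 250, 0, 0, 0, 0, -1, 62, 250, 0, 0, 0, 0, -1]}}

```text
time: 37.12
ee_pos: [0.4367, 0.2538, 0.2014]
tool_rot: [-0.0, 0.127, 0.992, -0.001]
wrist_force: [0.4, -0.8, -0.8]
finger_gap: 0.0854
grasp_force: 0.0
```

Run:
```python
from h import *
from rig import camera
c=camera("side");a=c["pixels"][120:280,230:430,::-1]
d=camera("top");b=d["pixels"][120:280,230:430,::-1]
cv2.imwrite("pics/g8.png",cv2.resize(np.hstack([a,b]),(800,320)))
for p,h in (((.697,-.042),.157),((.608,-.036),.131),((.52,-.012),.107),((.4345,-.002),.085)): print(jar(d,p,h)[0])
```

```text
[ 0.69666267 -0.0405838   0.15735427]
[ 0.60836071 -0.0347209   0.13160109]
[ 0.51895958 -0.00999694  0.10763947]
[ 4.34288256e-01 -7.31395415e-05  8.54862816e-02]
```

View pics/g8.png

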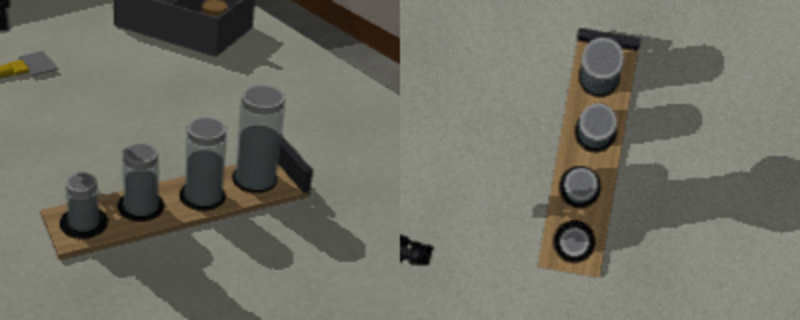

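All four jars stand upright and centred within about 1 mm of the pads as seen from the top, in descending height from the stop.

```bash
python3 -c "from rig import *;print(job_done())"
```

```text
the job is handed in; nothing more can be done
None
```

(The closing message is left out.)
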